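# Pin a camera bracket, draw it from its fixture and hold it tipped for inspection

### The arm

A 6-joint arm with a two-finger parallel gripper is mounted at the origin on a cart in front of the work surface, level with it; the furniture and walls round the work are solid. World frame = base frame: x ahead of the robot, y to its left, z up, the work surface at z = 0. Lengths are in mm, angles in rad, forces in N, time in s.
With the tool pointing down it reaches from about 350 to 875 mm from the base axis. Payload 4.2 kg.
Tool frame: the origin (TCP) lies where the fingers leave the gripper's body, on its centre line; the fingertips stand 73 mm ahead of it and the grasp point (between the pads) lies 54 mm ahead of it; z points along the fingers, y is the direction in which the jaws open and shut (so a half turn about z gives the same grasp; the last joint's range is limited). The gripper opens to 85 mm and grips with 20 to 120 N. Pads are 22 mm wide; open, the fingers measure 114 mm over their backs; the gripper's body (76 mm by 85 mm) begins 54 mm behind the grasp point. The pads swing forward as they close: fully open they stand 13 mm farther back than shut.
Start: joints at [-1.078, 0.385, 0.008, 0, -1.194, -0.259], TCP at [144.815, -607.971, 303.912] pointing down, gripper open.
Joint ranges: [-3.14, 3.14], [-1.21, 2.06], [-1.07, 1.41], [-3.16, 2.05], [-2.99, -0.16], [-3.1, 3.1]. Speed limits (rad/s): [2.79, 2.79, 3.14, 3.14, 3.14, 3.14].

### API

Orientations are given as a unit quaternion [x, y, z, w].
In Python, from bench import arm gives the robot as it stands.
- The arm moves only by the tool apply_moves, never from a script. Its argument "increments" is a list that holds one entry, the list of rows, each a list of 7 numbers: the shift along the tool's x, y, z scaled (see below), then the turn, a rotation vector about the tool's x, y, z scaled (see below), then the gripper's target within -1 to 1 (fully open at 1, half-way at 0, shut at -1). A call has 1 to 10 rows; each row is the pose to reach, as a shift and turn from the pose commanded when the call began, along the tool's axes at that moment; what a row does not reach only later rows make up. The controller multiplies each number of a shift by 100 mm and each number of a turn by 0.5 rad. A row lasts 1/10 s, in which the tool goes at most 50 mm and 8.59 degrees, less where a joint would pass 70% of its speed; a pose out of reach is approached as far as the arm can. A call with a number of a shift or a turn outside -1 to 1 is refused whole. A call with a gripper value outside its range is refused whole. The fingers move at their own pace and stop on an object; the grip force is fixed at half the most. Time passes only in rows, so rows that repeat a pose let the fingers close. It gives the time, the measured TCP pose, the force and the opening at its end, in the units of the state.
- arm.read_state(): the state, without advancing time (a new reading comes with each control period).
- arm.get_image(name): name is "scene" or "side" or "wrist"; returns a dict with "img" (420x560x3 uint8, red, green, blue), "fx", "fy", "cx", "cy" (pixels), "k1" (the pictures are not rectified: a ray, as slopes to the right and down, at radius r is drawn at 1 + k1 r^2 times it, then the intrinsics apply), "pose" (4x4, takes a point from camera to world coordinates). Camera axes: x right, y up, looking along -z (the intrinsics and any distortion apply to the point x, -y, -z); pixel columns grow to the right and rows downward; lengths in mm; the calibration is good to about 2 mm. A picture is of the moment at which its call begins. There is no depth.
- arm.job_done(): hands the job in, once; it reports no verdict.
Trained networks look in a picture, given as the dict that the camera call returned (one of the last four; its "shot" number tells which), for a name from the list of things; names that differ only in an ending like _2 or _b are one class to them, and where a whole thing is asked for, a point or a joint stands for the part that bears it (a point fixed in the world has none). Each returns a list of dicts, best first, with "conf" (0 to 1); they miss things now and then, are a little off and sometimes report something else, mostly with a low value. They report only what shows in the picture. A call takes as long as a camera call.
- arm.outline_of(label, picture): "pixels" (420x560 bool, what is visible of it) and "box" ([centre column, centre row, width, height] in pixels, round what is visible of it).
- arm.mark_of(label, picture): "at" ([column, row] in pixels: a listed point, or the origin of a listed thing).
The state is a dict: "clock": time; "joints": joint angles; "joint_vel": joint speeds; "joint_efforts": joint torques, N m; "position": TCP position; "ee_rot": TCP orientation; "contact_force": force on the tool from outside, world axes, zero at the start; "wrist_torque": the same for the moment, N m; "gripper_width": finger opening in mm.
Only numpy, scipy, OpenCV 4.12 (cv2) and the standard library are available. Lean on these libraries where they do the work, as an engineer would, in place of code of your own. Each camera call takes 0.05 s, during which the arm holds its last target.

### The job

Take the pivot pin out of its block and put it down through the hole in the bracket's ear until its head sits on the ear, then let go of it. Then grip the bracket by its post, draw it straight up out of the fixture, and hold it up for inspection, leaning about 45 degrees in any direction, at least 15 cm above the bench, with the pin still fully in. Finish while holding it there, still and in the gripper; do not set it down, and do not disturb the loose camera housing beside the bottle, the bottle or the tape roll.

Things in the scene. Friction and masses are not known exactly. Their poses are not given: they have to be found in the camera images.
- fixture: Grey block, fixed to the bench: 56 (x) x 60 (y) x 40 mm high. Origin at the centre of its underside, z up. A 26 mm square socket, 34 mm deep, opens in the middle of its top.
- bracket: White camera bracket, loose, 0.15 kg. Origin: centre of the underside of its 22 mm square bare-metal shank (z 0 to 30 mm), standing in the socket with 2 mm play a side. Above it a plate (z 30 to 38 mm, 30 mm wide in y) rests on the fixture's top; on its -x side it reaches out to x = -62 mm as an ear, roughly to the robot's left. z runs up along the post.
- post (a point): Middle of the bracket's post, the part to grip: bracket point x = 0, y = 0, z = 60 mm, straight above the shank. The post is 24 mm (bracket x) by 20 mm (bracket y) with plain flat faces, from the plate's top (z = 38 mm) to z = 80 mm.
- ear_hole (a point): Centre of the hole in the bracket's ear, at the ear's top face: 45 mm from the post's axis (bracket point x = -45, y = 0, z = 38 mm). Round, 11 mm wide, straight through the 8 mm ear along the bracket's z. Below it is free space down to the bench (about 48 mm from the ear's top).
- pin_block: Fixed grey plastic block 44 x 44 x 42 mm high with a 60 mm square, 6 mm thick foot. Origin at the centre of its underside. An 11 mm hole, 39 mm deep, in the middle of its top holds the pin upright.
- pin: Pivot pin, loose, about 0.03 kg, standing tip down in the pin block. Origin at its tip, z along the pin towards the grip. Steel shank 8 mm thick, z 0 to 36 mm, the first 6 mm tapered to 4 mm; head flange 18 mm wide, z 36 to 39 mm; round black grip 14 mm wide, z 39 to 73 mm.
- pin_seat (a point): On the pin's axis at the underside of its head (36 mm above the tip): meets the ear_hole point when the pin is fully in.
- back: Bystander: open white camera housing with a circuit board in it, 98 x 79 mm over its lead, 45 mm high, near the bottle. Origin on the bench under its middle.
- dropper: Bystander: white dropper bottle with a red needle cap, 44 mm wide, 140 mm high. Origin at the centre of its underside.
- tape: Bystander: brown tape roll lying flat, 90 mm wide, 24 mm high. Origin at the centre of its underside.

How it is judged (in metres and radians):
On the way, in this order (a step that is already met when the one before it is completed fails the run):
1. the pin is fully in the ear's hole and let go, while the bracket still stands in the fixture (distance between pin_seat and ear_hole below 0.006 m and angle between the z axis of pin and the z axis of bracket, either way round below 0.2 rad and contact force between the fingers and pin below 0.1 N and distance of bracket from where it was at the start of the episode below 0.012 m), for 0.2 s.
2. the bracket is drawn up clear of the fixture in the gripper, pin still in (distance between pin_seat and ear_hole below 0.007 m and angle between the z axis of pin and the z axis of bracket, either way round below 0.3 rad and z of bracket in the frame of fixture above 0.045 m and contact force between the fingers and bracket above 1 N), for 0.1 s.
At the end, for the whole second after the job is handed in: The bracket is in the fingers, off the fixture and still (0.03 m/s, 0.15 rad/s); its shank end and the pin's head are over 130 mm above the bench; its z axis leans 0.55 to 1.05 rad from vertical; the pin is in (head within 8 mm of the hole's mouth, axis within 0.35 rad of the bracket's) (distance between pin_seat and ear_hole below 0.008 m and angle between the z axis of pin and the z axis of bracket, either way round below 0.35 rad and height (world z) of each of bracket, pin_seat above 0.13 m and angle between bracket's own z axis and vertical between 0.55 and 1.05 rad and contact force between the fingers and bracket above 1 N and contact force between fixture and bracket below 0.05 N and linear speed of bracket below 0.03 m/s and angular speed of bracket below 0.15 rad/s); the arm keeps its last pose, push and grip.
It fails at once if the camera housing is shifted by more than 25 mm or knocked over (distance of back from where it was at the start of the episode above 0.025 m).
It fails at once if the bottle is shifted by more than 25 mm or knocked over (distance of dropper from where it was at the start of the episode above 0.025 m).
It fails at once if the tape roll is shifted by more than 25 mm or knocked over (distance of tape from where it was at the start of the episode above 0.025 m).
It fails at once if the bottle is tipped (angle between dropper's own z axis and vertical above 0.5 rad).
It also fails if it takes over 51 s, if anything falls off the work surface, if the arm or the gripper's body presses on something with over 40 N, if the wrist force passes 120 N, or if a joint passes its speed limit or range.

## Working session

There is one attempt and no reset: what is moved stays moved. The work goes in short steps, Python scripts to look and compute and a tool call to move; the robot and the scene stay as the last step left them, time stands still between calls to the robot, and variables do not carry over. Pictures are saved under pics/ and viewed, and the job is handed in when it is done.

Besides the shell and the picture viewer there is one more tool, called after "Emit:" by a JSON object that holds its "fn" and its "kwargs". apply_moves: Moves the arm, as the interface text tells. Shifts and turns lie within -1 to 1; 1 stands for 100 mm of shift or 0.5 rad of turn. Its arguments: {"type":"object","properties":{"increments":{"type":"array"}},"required":["increments"]}

```bash
ls; mkdir -p pics; cat > h.py <<'E'
import numpy as np, cv2
from bench import arm
from scipy.spatial.transform import Rotation as R
def shot(name,fn=None):
    p=arm.get_image(name)
    if fn: cv2.imwrite('pics/'+fn,cv2.cvtColor(np.ascontiguousarray(p['img']),cv2.COLOR_RGB2BGR))
    return p
def ray(p,uv):
    K=np.array([[p['fx'],0,p['cx']],[0,p['fy'],p['cy']],[0,0,1.]])
    xy=cv2.undistortPoints(np.array([[uv]],float),K,np.array([p['k1'],0,0,0.]))[0,0]
    T=np.array(p['pose']); d=T[:3,:3]@np.array([xy[0],-xy[1],-1]); return T[:3,3],d/np.linalg.norm(d)
def atz(p,uv,z):
    o,d=ray(p,uv); return o+d*(z-o[2])/d[2]
def proj(p,X):
    T=np.array(p['pose']); c=T[:3,:3].T@(np.array(X,float)-T[:3,3]); a=np.array([c[0]/-c[2],-c[1]/-c[2]])
    a=a*(1+p['k1']*(a@a)); return np.array([p['fx']*a[0]+p['cx'],p['fy']*a[1]+p['cy']])
def tri(rays):
    A=0;b=0
    for o,d in rays:
        M=np.eye(3)-np.outer(d,d);A=A+M;b=b+M@o
    return np.linalg.solve(A,b)
E
python3 - <<'E'
from h import *
s=arm.read_state();print(s)
P={n:shot(n,n+'0.png') for n in('scene','side','wrist')}
for n,p in P.items():
    print(n,p['fx'],p['k1'],np.round(p['pose'],3).tolist())
    for l in ['fixture','bracket','post','ear_hole','pin_block','pin','pin_seat','back','dropper','tape']:
        r=arm.mark_of(l,p)
        print(' ',l,[(np.round(a['at'],1).tolist(),round(a['conf'],2)) for a in r[:2]])
print(arm.read_state()['clock'])
E
```

```text
pics
{'clock': 0.0, 'joints': array([-1.07838294e+00,  3.85504110e-01,  6.61442754e-03, -5.05706280e-04,
       -1.19396101e+00, -2.58644978e-01]), 'joint_vel': array([-0.00281195, -0.00072049, -0.00034442, -0.00148007, -0.00116961,
        0.00032643]), 'joint_efforts': array([ 1.40220487e-03, -3.92287695e+01,  1.88402510e+01,  4.18599889e+00,
       -4.50517211e-03,  8.22660212e-06]), 'position': array([ 144.73155831, -607.56932374,  302.84760443]), 'ee_rot': array([-1.16525528e-01,  9.93187138e-01,  1.04179962e-03, -1.58097017e-04]), 'contact_force': array([-0.48359178, -0.23140502, -0.48793264]), 'wrist_torque': array([ 0.0247297 , -0.0324275 , -0.00556781]), 'gripper_width': 85.4408462903414}
scene 426.62300792239273 -0.10094817539119157 [[-0.469, 0.63, -0.619, -301.814], [-0.883, -0.348, 0.315, 418.41], [-0.017, 0.694, 0.719, 980.258], [0.0, 0.0, 0.0, 1.0]]
  fixture [([331.2, 214.5], 0.54)]
  bracket []
  post [([328.6, 197.0], 0.85), ([177.4, 287.2], 0.22)]
  ear_hole []
  pin_block [([286.0, 230.0], 0.55)]
  pin [([280.5, 226.0], 0.53)]
  pin_seat [([284.0, 217.2], 0.63), ([
[... 242 characters left out ...]
6, -900.04], [0.023, 0.887, 0.462, 554.481], [0.0, 0.0, 0.0, 1.0]]
  fixture [([264.8, 265.8], 0.89)]
  bracket [([268.0, 260.8], 0.87)]
  post [([264.0, 237.6], 0.7)]
  ear_hole [([274.1, 235.1], 0.71)]
  pin_block [([271.0, 232.0], 0.72)]
  pin [([273.1, 231.2], 0.6)]
  pin_seat [([271.3, 218.2], 0.55)]
  back [([256.6, 176.2], 0.77)]
  dropper [([289.6, 175.3], 0.78)]
  tape [([263.9, 335.5], 0.8)]
wrist 300.2112111785547 -0.013036153236303938 [[-0.231, -0.92, -0.317, 62.266], [0.973, -0.217, -0.077, -627.256], [0.002, -0.327, 0.945, 372.764], [0.0, 0.0, 0.0, 1.0]]
  fixture []
  bracket []
  post []
  ear_hole []
  pin_block []
  pin []
  pin_seat []
  back []
  dropper []
  tape []
1.65
```

```bash
python3 - <<'E'
import cv2
a=cv2.imread('pics/scene0.png');b=cv2.imread('pics/side0.png')
cv2.imwrite('pics/sc0z.png',cv2.resize(a[150:330,100:400],None,fx=2.6,fy=2.6,interpolation=2))
cv2.imwrite('pics/si0z.png',cv2.resize(b[120:370,170:400],None,fx=2.4,fy=2.4,interpolation=2)) 
E
```

```text
(no output)
```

View pics/scene0.png

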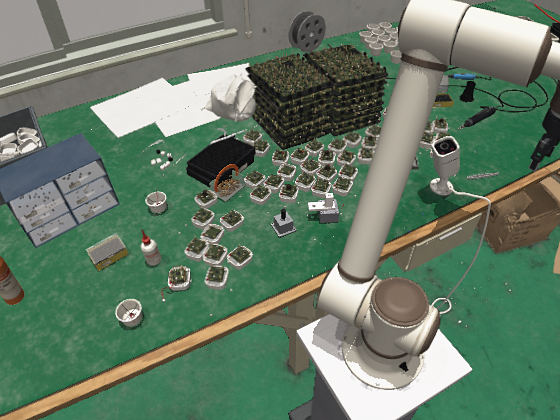

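View pics/sc0z.png

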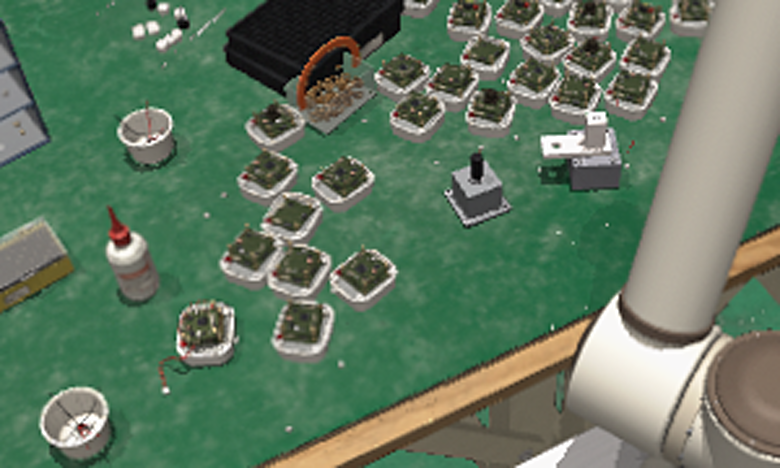

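View pics/si0z.png

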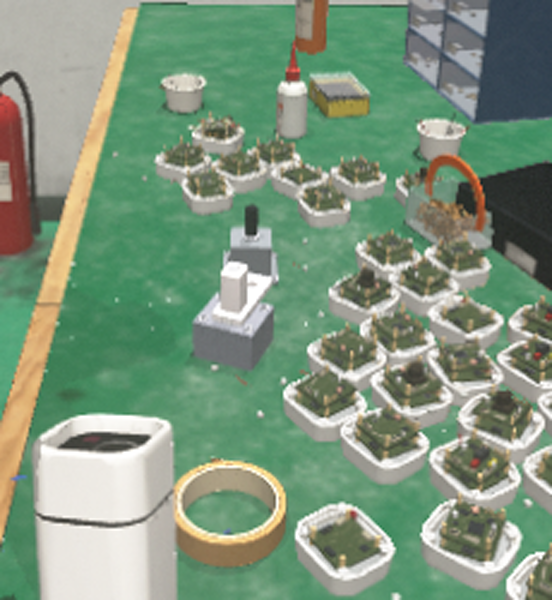

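View pics/wrist0.png

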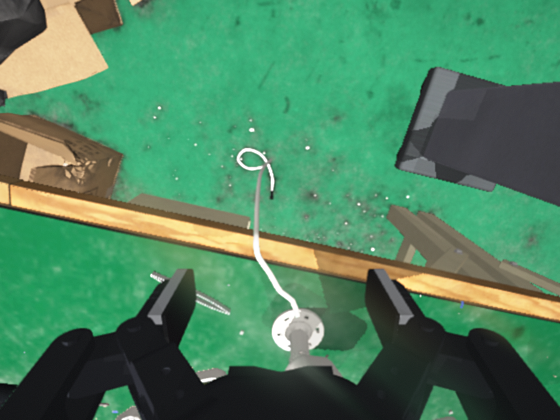

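```bash
cat > est.py <<'E'
import pickle
E
python3 - <<'E'
from h import *
P={n:shot(n) for n in('scene','side')}
import pickle; pickle.dump(P,open('P0.pkl','wb'))
sc,si=P['scene'],P['side']
c=lambda x,y:(100+x/2.6-.3,150+y/2.6-.3)
d=lambda x,y:(170+x/2.4-.3,120+y/2.4-.3)
for n,a,b in [('post top ctr',c(597,118),d(235,268)),('pin top',c(477,156),d(251,209)),('grip/bottom',c(477,178),d(251,235)),('eartip',c(550,145),d(260,278)),('ear hole',c(560,146),d(258,282))]:
    X=tri([ray(sc,a),ray(si,b)]);print(n,X.round(1),(proj(sc,X)-a).round(1),(proj(si,X)-b).round(1))
# fixture & block outlines
for l in('fixture','bracket','pin_block','pin','dropper','back','tape'):
  for n,p in P.items():
    r=arm.outline_of(l,p)
    print(l,n,[(np.round(q['box'],1).tolist(),round(q['conf'],2)) for q in r[:2]])
print('dropper',tri([ray(sc,(152.5,258.3)),ray(si,(289.6,175.3))]).round(), 'back',tri([ray(sc,(176.6,285.5)),ray(si,(256.6,176.2))]).round(),'tape',atz(si,(263.9,335.5),0).round())
E
```

```text
post top ctr [ 444.4 -120.2   90.2] [-0.6 -0.7] [-1.   0.7]
pin top [465.3  23.7  78.7] [-0.2 -0.3] [-0.3  0.2]
grip/bottom [464.8  25.5  45.3] [-0.5 -0.6] [-0.7  0.6]
eartip [469.  -72.5  49.3] [-0.9 -1.1] [-1.5  1.1]
ear hole [464.8 -82.1  49. ] [-1.4 -1.7] [-2.3  1.6]
fixture scene [([328.0, 208.2, 16.7, 20.3], 0.57)]
fixture side [([267.0, 258.6, 35.7, 32.5], 0.72), ([271.0, 222.8, 22.3, 24.6], 0.52)]
bracket scene [([320.1, 200.6, 20.2, 19.5], 0.82)]
bracket side [([265.9, 334.4, 46.9, 44.9], 0.72), ([271.2, 245.1, 27.0, 28.8], 0.65)]
pin_block scene [([283.1, 225.9, 18.9, 17.9], 0.57)]
pin_block side [([272.1, 224.1, 27.1, 23.3], 0.85)]
pin scene [([283.5, 217.3, 7.7, 12.4], 0.51)]
pin side [([276.3, 214.9, 2.4, 18.6], 0.49)]
dropper scene [([150.6, 250.6, 19.8, 34.5], 0.78), ([323.7, 203.6, 24.4, 16.3], 0.74)]
dropper side [([291.0, 158.7, 19.7, 33.8], 0.65)]
back scene [([181.8, 279.6, 25.1, 24.7], 0.62)]
back side [([261.2, 176.6, 23.2, 16.4], 0.61)]
tape scene []
tape side [([263.8, 332.5, 44.7, 44.3], 0.83), ([260.6, 176.6, 23.4, 18.7], 0.55)]
dropper [535. 414.   4.] back [416. 383.   9.] tape [ 437. -343.    0.]
```

```bash
cat >> h.py <<'E'
def yawR(deg):  # tool down, y_tool at world angle deg
    a=np.deg2rad(deg); y=np.array([np.cos(a),np.sin(a),0]); z=np.array([0,0,-1.]); return R.from_matrix(np.array([np.cross(y,z),y,z]).T)
def inc(p0,R0,p1,R1):
    return np.round(R0.inv().apply(np.array(p1,float)-p0)/100,3), np.round((R0.inv()*R1).as_rotvec()/.5,3)
def cur():
    s=arm.read_state(); return s,np.array(s['position']),R.from_quat(s['ee_rot'])
def chain(p1,R1,n=None):
    s,p,r=cur(); p1=np.array(p1,float)
    if n is None:
        n=1
        while True:
            w=(r.inv()*R1).as_rotvec()/n
            if np.linalg.norm(p1-p)/n<=130 and np.abs(w).max()<=.5: break
            n+=1
    w=(r.inv()*R1).as_rotvec(); rr=[r*R.from_rotvec(w*k/n) for k in range(n+1)]; pp=[p+(p1-p)*k/n for k in range(n+1)]
    for k in range(n): 
        a,b=inc(pp[k],rr[k],pp[k+1],rr[k+1]); print(a.tolist(),b.tolist(),'rows>=',np.ceil(max(np.linalg.norm(a)*2,np.linalg.norm(b)*.5/.15)))
E
python3 - <<'E'
from h import *
import pickle; P=pickle.load(open('P0.pkl','rb'));sc=P['scene']
b=atz(sc,(443,188),0);print('camstand',b)
o,d=ray(sc,(446,140)); t=((b-o)[:2]@d[:2])/(d[:2]@d[:2]); print('top',o+d*t)
chain((470,0,330),yawR(155),8)
E
```

```text
camstand [ 360.00317545 -529.25419089    0.        ]
top [ 389.92782895 -506.88275692  188.73692387]
[-0.571, 0.645, -0.033] [0.0, 0.0, -0.225] rows>= 2.0
[-0.64, 0.577, -0.033] [0.0, 0.0, -0.225] rows>= 2.0
[-0.701, 0.501, -0.033] [0.0, 0.0, -0.225] rows>= 2.0
[-0.753, 0.419, -0.033] [0.0, 0.0, -0.225] rows>= 2.0
[-0.795, 0.332, -0.033] [0.0, 0.0, -0.225] rows>= 2.0
[-0.828, 0.241, -0.033] [0.0, 0.0, -0.225] rows>= 2.0
[-0.849, 0.146, -0.033] [0.0, 0.0, -0.225] rows>= 2.0
[-0.86, 0.05, -0.033] [0.0, 0.0, -0.225] rows>= 2.0
```

Emit:
{"fn": "apply_moves", "kwargs": {"increments": [[[-0.57,0.645,-0.15,0,0,-0.225,1],[-0.57,0.645,-0.15,0,0,-0.225,1]]]}}

```text
clock: 2.65
position: [185.4, -531.0, 318.4]
ee_rot: [-0.172, 0.985, 0.001, -0.0]
contact_force: [0.1, -0.4, 0.5]
gripper_width: 85.4
```

Emit:
{"fn": "apply_moves", "kwargs": {"increments": [[[-0.64,0.577,-0.1,0,0,-0.225,1],[-0.64,0.577,-0.1,0,0,-0.225,1]]]}}

```text
clock: 2.85
position: [226.5, -454.1, 329.4]
ee_rot: [-0.228, 0.974, -0.0, 0.0]
contact_force: [-0.3, -0.4, 0.2]
gripper_width: 85.5
```

Emit:
{"fn": "apply_moves", "kwargs": {"increments": [[[-0.7,0.5,0,0,0,-0.225,1],[-0.7,0.5,0,0,0,-0.225,1]]]}}

```text
clock: 3.05
position: [267.1, -378.2, 329.4]
ee_rot: [-0.283, 0.959, -0.0, 0.0]
contact_force: [1.3, -0.1, 0.6]
gripper_width: 84.9
```

Emit:
{"fn": "apply_moves", "kwargs": {"increments": [[[-0.753,0.419,0,0,0,-0.225,1],[-0.753,0.419,0,0,0,-0.225,1]]]}}

```text
clock: 3.25
position: [307.7, -302.2, 329.3]
ee_rot: [-0.336, 0.942, -0.0, 0.0]
contact_force: [1.0, -0.5, 0.1]
gripper_width: 85.3
```

Emit:
{"fn": "apply_moves", "kwargs": {"increments": [[[-0.795,0.332,0,0,0,-0.225,1],[-0.795,0.332,0,0,0,-0.225,1]]]}}

```text
clock: 3.45
position: [348.5, -226.3, 329.4]
ee_rot: [-0.389, 0.921, -0.0, 0.001]
contact_force: [0.4, -0.6, -0.2]
gripper_width: 85.3
```

Emit:
{"fn": "apply_moves", "kwargs": {"increments": [[[-0.828,0.241,0,0,0,-0.225,1],[-0.828,0.241,0,0,0,-0.225,1]]]}}

```text
clock: 3.65
position: [389.3, -150.1, 329.4]
ee_rot: [-0.44, 0.898, -0.0, 0.001]
contact_force: [0.5, -0.8, 0.0]
gripper_width: 85.8
```

```bash
python3 - <<'E'
from h import *
s,p,r=cur();print(s['clock'],p,s['joints'].round(3))
chain((470,0,330),yawR(155))
E
```

```text
3.65 [ 389.25335715 -150.14343226  329.4323903 ] [ 2.500e-02 -1.000e-03 -4.180e-01 -0.000e+00 -1.152e+00 -6.840e-01]
[-0.841, 0.14, -0.002] [-0.001, 0.001, -0.223] rows>= 2.0
[-0.851, 0.046, -0.002] [-0.001, 0.001, -0.223] rows>= 2.0
```

Emit:
{"fn": "apply_moves", "kwargs": {"increments": [[[-0.841,0.14,0,0,0,-0.223,1],[-0.841,0.14,0,0,0,-0.223,1]]]}}

```text
clock: 3.85
position: [430.1, -75.0, 329.4]
ee_rot: [-0.49, 0.872, -0.0, 0.001]
contact_force: [0.9, -0.5, -0.7]
gripper_width: 85.4
```

Emit:
{"fn": "apply_moves", "kwargs": {"increments": [[[-0.85,0.045,0,0,0,-0.223,1],[-0.85,0.045,0,0,0,-0.223,1],[-0.85,0.045,0,0,0,-0.223,1]]]}}

```text
clock: 4.15
position: [471.7, 0.6, 328.8]
ee_rot: [-0.538, 0.843, -0.0, 0.0]
contact_force: [-0.8, 0.7, -1.0]
gripper_width: 85.8
```

```bash
python3 - <<'E'
from h import *
s,p,r=cur();print(s['clock'],p,s['joints'].round(3))
w=shot('wrist','w1.png')
import pickle;pickle.dump(w,open('w1.pkl','wb'))
print(np.round(w['pose'],3).tolist())
for l in ['post','ear_hole','pin_seat','fixture','pin_block','bracket']:
    print(' ',l,[(np.round(a['at'],1).tolist(),round(a['conf'],2)) for a in arm.mark_of(l,w)[:2]])
print(proj(w,(465,24,76)),proj(w,(444,-120,90)))
E
```

```text
4.15 [471.68768426   0.57567953 328.79754896] [ 0.347  0.101 -0.31   0.    -1.158 -0.781]
[[-0.907, -0.398, -0.139, 435.49], [0.422, -0.857, -0.296, -75.682], [-0.002, -0.327, 0.945, 398.568], [0.0, 0.0, 0.0, 1.0]]
  post [([249.5, 67.8], 0.81)]
  ear_hole [([254.5, 111.1], 0.81)]
  pin_seat [([294.9, 193.4], 0.61)]
  fixture [([260.9, 76.0], 0.59)]
  pin_block [([288.6, 182.2], 0.72), ([291.2, 186.4], 0.22)]
  bracket [([255.5, 72.9], 0.58)]
[294.09702468 201.92808543] [252.36205627  64.30643752]
```

View pics/w1.png

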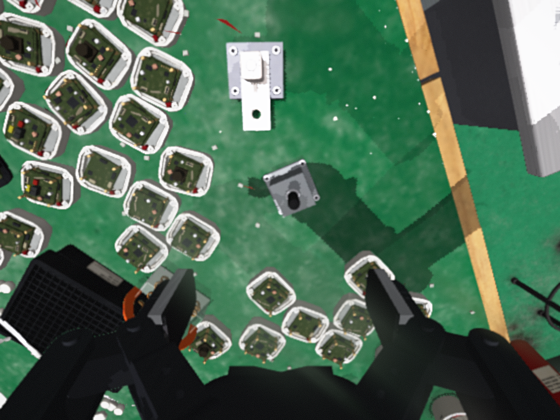

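```bash
python3 - <<'E'
import cv2
a=cv2.imread('pics/w1.png')
cv2.imwrite('pics/w1z.png',cv2.resize(a[30:220,215:335],None,fx=3.15,fy=3.15,interpolation=cv2.INTER_CUBIC)) 
cv2.imwrite('pics/w1z2.png',cv2.resize(a[35:140,215:300],None,fx=5.7,fy=5.7,interpolation=cv2.INTER_CUBIC)) 
E
```

```text
(no output)
```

View pics/w1z.png

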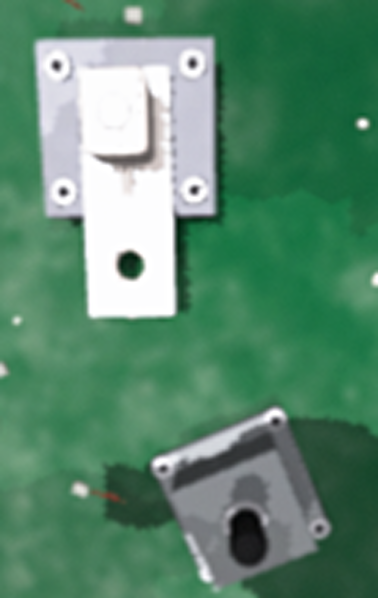

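View pics/w1z2.png

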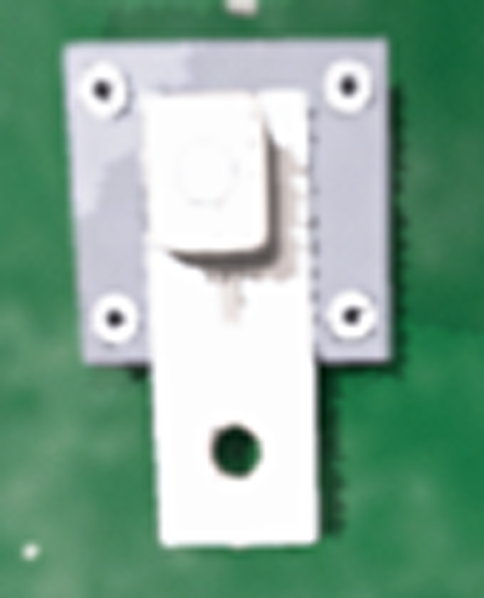

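```bash
cat > m.py <<'E'
from h import *
import pickle
w=pickle.load(open('w1.pkl','rb'))
A=lambda x,y,z:atz(w,(215+x/5.7-.4,35+y/5.7-.4),z)
h=A(235,451,48);print('hole',h.round(1))
pts={k:A(*k,48) for k in[(161,545),(317,543),(152,260),(310,100)]}
for k,v in pts.items():print(k,v.round(1))
l=pts[(161,545)]-pts[(152,260)];r=pts[(317,543)]-pts[(310,100)];t=pts[(161,545)]-pts[(317,543)]
print([np.rad2deg(np.arctan2(v[1],v[0])).round(1) for v in(l,r,t)],np.linalg.norm(t))
pc=[A(*k,90) for k in[(147,95),(262,93),(268,243),(163,248)]];print(np.round(pc,1),np.mean(pc,0).round(1))
fx=[A(*k,40) for k in[(65,43),(388,40),(392,362),(83,362)]];print('fix',np.round(fx,1),np.mean(fx,0).round(1))
B=lambda x,y,z:atz(w,(215+x/3.15-.35,30+y/3.15-.35),z)
print('pin',B(250,548,76),B(245,521,44))
E
python3 m.py
```

```text
hole [464.1 -79.5  48. ]
(161, 545) [485.4 -69.7  48. ]
(317, 543) [457.1 -57.   48. ]
(152, 260) [ 463.  -117.1   48. ]
(310, 100) [ 424.1 -129.1   48. ]
[np.float64(64.7), np.float64(65.4), np.float64(-24.3)] 31.041707543518335
[[ 449.1 -134.5   90. ]
 [ 432.1 -126.9   90. ]
 [ 441.1 -106.3   90. ]
 [ 457.2 -113.    90. ]] [ 444.9 -120.2   90. ]
fix [[ 461.2 -158.3   40. ]
 [ 406.3 -133.3   40. ]
 [ 429.3  -81.6   40. ]
 [ 484.5 -107.3   40. ]] [ 445.3 -120.1   40. ]
pin [465.90105387  25.79026456  76.        ] [466.16745397  24.91732686  44.        ]
```

```bash
cat >> m.py <<'E'
print('pin79',B(250,548,79),B(245,521,45))
chain((466,25,222),yawR(155.3),1)
E
python3 m.py|tail -2
```

```text
pin79 [465.61822347  24.84653326  79.        ] [466.08093437  24.6336025   45.        ]
[-0.242, 0.152, 1.071] [-0.001, 0.001, -0.019] rows>= 3.0
```

Emit:
{"fn": "apply_moves", "kwargs": {"increments": [[[-0.24,0.154,1.0,0,0,-0.019,0.1],[-0.24,0.154,1.0,0,0,-0.019,0.1],[-0.24,0.154,1.0,0,0,-0.019,0.1],[-0.24,0.154,1.0,0,0,-0.019,0.1],[-0.24,0.154,1.0,0,0,-0.019,0.1]]]}}

```text
clock: 5.0
position: [467.5, 25.6, 231.0]
ee_rot: [-0.54, 0.842, -0.001, 0.002]
contact_force: [-0.3, 0.6, 0.3]
gripper_width: 46.9
```

```bash
python3 - <<'E'
from h import *
s,p,r=cur();print(s['clock'],p,s['joints'].round(3),s['gripper_width'])
w=shot('wrist','w2.png')
print(proj(w,(465.8,24.7,79)),proj(w,(465.8,24.7,45)))
chain((465.8,24.7,122),yawR(155.3))
E
```

```text
5.0 [467.53917173  25.60159074 231.0490541 ] [ 0.403  0.189 -0.473  0.001 -0.904 -0.834] 46.91887339282699
[281.74928097 216.25816748] [281.71764326 202.94025649]
[0.02, 0.016, 1.092] [-0.008, 0.006, 0.003] rows>= 3.0
```

View pics/w2.png

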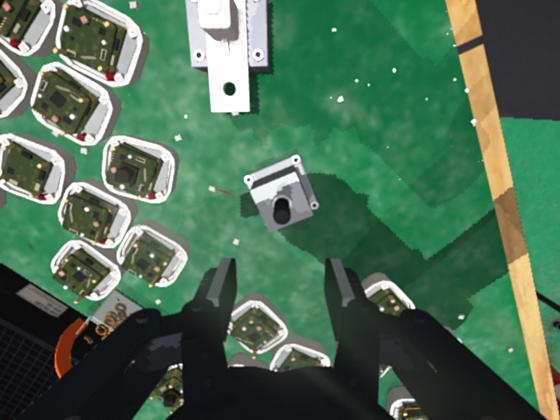

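Emit:
{"fn": "apply_moves", "kwargs": {"increments": [[[0.02,0.016,0.6,-0.008,0.006,0.003,0.1],[0.02,0.016,0.6,-0.008,0.006,0.003,0.1],[0.02,0.016,0.6,-0.008,0.006,0.003,0.1]]]}}

```text
clock: 5.35
position: [463.6, 24.1, 168.7]
ee_rot: [-0.539, 0.842, 0.001, -0.004]
contact_force: [0.7, -1.0, 1.8]
gripper_width: 46.9
```

```bash
python3 - <<'E'
from h import *
s,p,r=cur();print(s['clock'],p,s['joints'].round(3),s['gripper_width'])
w=shot('wrist','w3.png')
print(proj(w,(465.8,24.7,79)),proj(w,(465.8,24.7,45)))
import pickle;pickle.dump(w,open('w3.pkl','wb'))
a=cv2.imread('pics/w3.png');cv2.imwrite('pics/w3z.png',cv2.resize(a[120:300,190:370],None,fx=3.3,fy=3.3,interpolation=cv2.INTER_CUBIC))
chain((465.8,24.7,122),yawR(155.3))
E
```

```text
5.35 [463.60156227  24.12701211 168.74528537] [ 0.403  0.273 -0.555 -0.001 -0.75  -0.834] 46.88897890168168
[275.53666582 258.62781724] [276.01483708 235.56234801]
[-0.008, -0.012, 0.479] [0.006, -0.006, 0.001] rows>= 1.0
```

View pics/w3z.png

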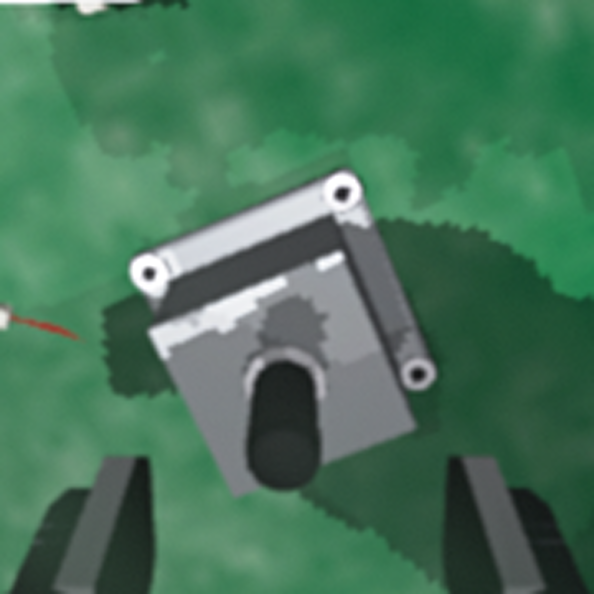

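Emit:
{"fn": "apply_moves", "kwargs": {"increments": [[[0,0,0.25,0,0,0,0],[0,0,0.25,0,0,0,0],[0,0,0.25,0,0,0,0],[0,0,0.25,0,0,0,0],[0,0,0.25,0,0,0,0]]]}}

```text
clock: 5.9
position: [464.4, 24.8, 145.2]
ee_rot: [-0.54, 0.842, 0.001, -0.001]
contact_force: [1.0, 0.5, -0.9]
gripper_width: 43.0
```

```bash
python3 - <<'E'
from h import *
s,p,r=cur();print(s['clock'],p,s['joint_vel'].round(3),s['gripper_width'])
chain((465.8,24.7,122),yawR(155.3))
shot('scene')
s,p,r=cur();print(s['clock'],p,s['joint_vel'].round(3),s['gripper_width'])
chain((465.8,24.7,122),yawR(155.3))
E
```

```text
5.9 [464.38565942  24.83823555 145.18680004] [ 0.002  0.005 -0.007 -0.003  0.004 -0.001] 42.96892186050673
[-0.005, -0.014, 0.232] [0.004, -0.002, 0.001] rows>= 1.0
5.95 [464.21000902  24.77213035 144.93579392] [ 0.001  0.007 -0.008 -0.001  0.003 -0.001] 42.75152154241204
[-0.006, -0.015, 0.229] [0.005, -0.003, 0.001] rows>= 1.0
```

Settled. Final descent, then close.

Emit:
{"fn": "apply_moves", "kwargs": {"increments": [[[-0.006,-0.014,0.23,0.004,-0.002,0,0],[-0.006,-0.014,0.23,0.004,-0.002,0,0],[-0.006,-0.014,0.23,0.004,-0.002,0,0],[-0.006,-0.014,0.23,0.004,-0.002,0,0]]]}}

```text
clock: 6.35
position: [465.6, 24.7, 121.7]
ee_rot: [-0.54, 0.842, 0.0, -0.001]
contact_force: [-0.4, 0.0, 0.5]
gripper_width: 42.4
```

Emit:
{"fn": "apply_moves", "kwargs": {"increments": [[[0,0,0,0,0,0,-1],[0,0,0,0,0,0,-1],[0,0,0,0,0,0,-1],[0,0,0,0,0,0,-1],[0,0,0,0,0,0,-1],[0,0,0,0,0,0,-1],[0,0,0,0,0,0,-1]]]}}

```text
clock: 7.05
position: [465.4, 24.6, 121.5]
ee_rot: [-0.54, 0.842, 0.0, -0.001]
contact_force: [-0.9, -0.3, 6.0]
gripper_width: 12.3
```

```bash
python3 - <<'E'
from h import *
s,p,r=cur();print(s['clock'],p,s['contact_force'],s['gripper_width'])
w=shot('wrist','w4.png')
E
```

```text
7.05 [465.40194496  24.64548988 121.54431555] [-0.93416613 -0.26060693  6.03171111] 12.306954577525138
```

View pics/w4.png

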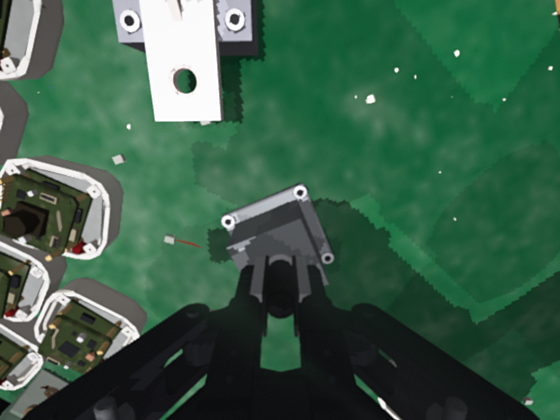

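Emit:
{"fn": "apply_moves", "kwargs": {"increments": [[[0,0,-0.3,0,0,0,-1],[0,0,-0.6,0,0,0,-1],[0,0,-0.8,0,0,0,-1],[0,0,-0.8,0,0,0,-1],[0,0,-0.8,0,0,0,-1],[0,0,-0.8,0,0,0,-1]]]}}

```text
clock: 7.7
position: [464.5, 24.3, 199.7]
ee_rot: [-0.539, 0.842, 0.001, -0.003]
contact_force: [-0.4, -0.8, -0.9]
gripper_width: 12.5
```

```bash
python3 - <<'E'
from h import *
s,p,r=cur();print(s['clock'],p,s['contact_force'],s['gripper_width'],s['joint_vel'].round(3))
w=shot('wrist','w5.png');si=shot('side','s5.png')
b=cv2.imread('pics/s5.png');cv2.imwrite('pics/s5z.png',cv2.resize(b[120:320,170:370],None,fx=3,fy=3,interpolation=2)) 
chain((464.1,-79.5,200),yawR(155.3))
E
```

```text
7.7 [464.52323749  24.34885015 199.66998032] [-0.42186296 -0.76610375 -0.900237  ] 12.52392287807169 [ 0.001  0.008 -0.001  0.001 -0.004 -0.   ]
[0.947, -0.429, -0.001] [0.008, -0.008, -0.0] rows>= 3.0
```

View pics/w5.png

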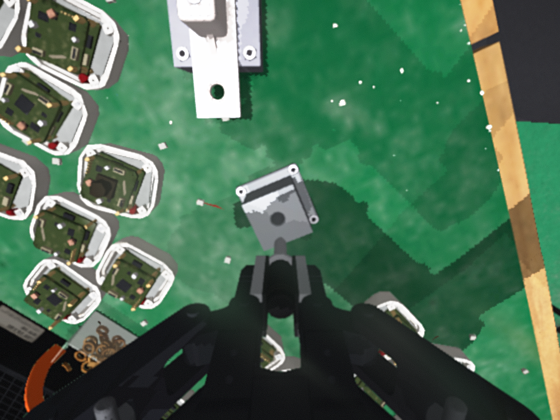

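View pics/s5z.png

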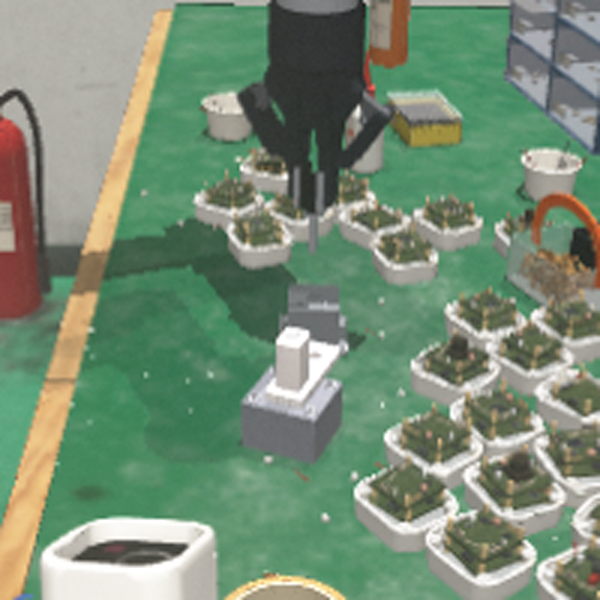

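Emit:
{"fn": "apply_moves", "kwargs": {"increments": [[[0.3,-0.14,0,0,0,0,-1],[0.6,-0.28,0,0,0,0,-1],[0.9,-0.41,0,0.008,-0.008,0,-1],[0.95,-0.43,0,0.008,-0.008,0,-1],[0.95,-0.43,0,0.008,-0.008,0,-1],[0.95,-0.43,0,0.008,-0.008,0,-1],[0.95,-0.43,0,0.008,-0.008,0,-1],[0.95,-0.43,0,0.008,-0.008,0,-1]]]}}

```text
clock: 8.6
position: [464.9, -78.9, 201.0]
ee_rot: [-0.54, 0.842, -0.0, 0.001]
contact_force: [0.5, 0.7, -1.5]
gripper_width: 12.3
```

```bash
python3 - <<'E'
from h import *
s,p,r=cur();print(s['clock'],p,s['contact_force'],s['gripper_width'],s['joint_vel'].round(3))
w=shot('wrist','w6.png');si=shot('side','s6.png');sc=shot('scene','c6.png')
import pickle;pickle.dump((w,si,sc),open('w6.pkl','wb'))
b=cv2.imread('pics/s6.png');cv2.imwrite('pics/s6z.png',cv2.resize(b[170:290,220:320],None,fx=5,fy=5,interpolation=2)) 
b=cv2.imread('pics/c6.png');cv2.imwrite('pics/c6z.png',cv2.resize(b[150:250,270:370],None,fx=6,fy=6,interpolation=2)) 
b=cv2.imread('pics/w6.png');cv2.imwrite('pics/w6z.png',cv2.resize(b[100:300,200:360],None,fx=3,fy=3,interpolation=2)) 
print(proj(w,(464.1,-79.5,48)),proj(w,p-[0,0,116]),proj(w,p-[0,0,73]))
E
```

```text
8.6 [464.85149678 -78.88705397 200.97047237] [ 0.54607727  0.65639564 -1.51741374] 12.28102415949297 [-0.003 -0.001  0.    -0.    -0.001  0.001]
[280.45497027 216.74102276] [279.72865994 237.16961806] [279.41034755 270.20014372]
```

View pics/w6z.png

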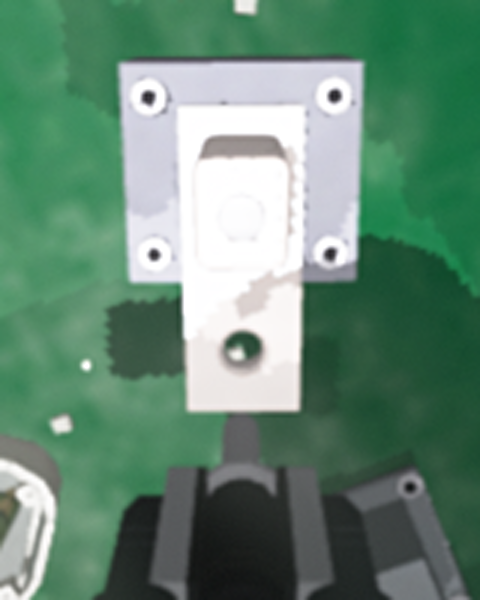

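View pics/s6z.png

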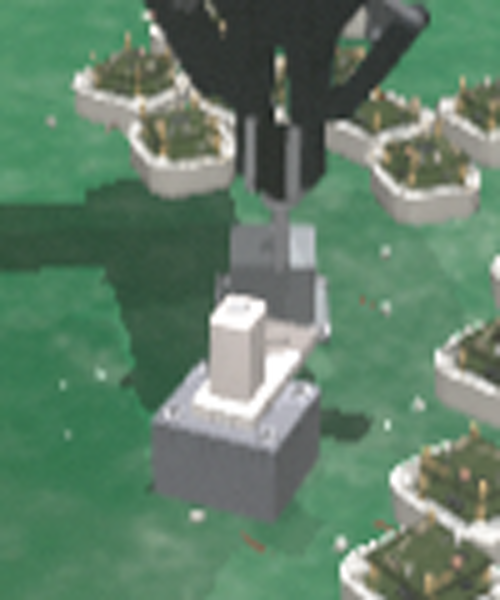

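View pics/c6z.png

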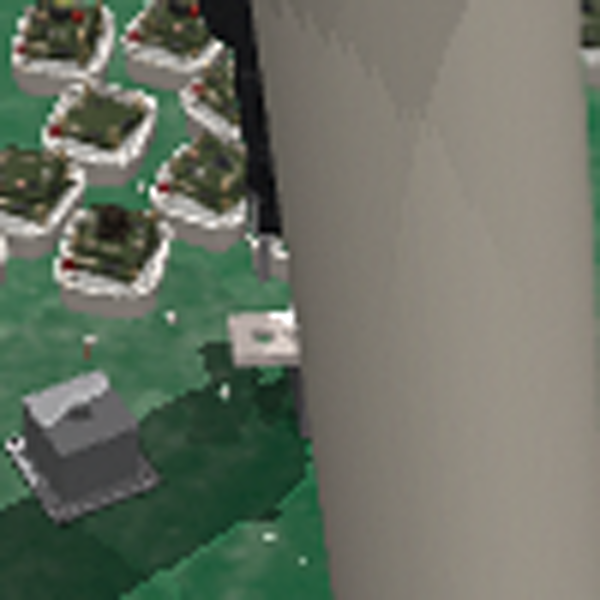

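```bash
python3 - <<'E'
from h import *
import pickle;w,si,sc=pickle.load(open('w6.pkl','rb'))
f=lambda x,y:(200+x/3-.33,100+y/3-.33)
print('hole',atz(w,f(242,349),48),'tip',atz(w,f(242,417),85))
g=lambda x,y:(220+x/5-.4,170+y/5-.4)
print('side tip exp',proj(si,(464.85,-78.9,85)),'obs',g(281,270))
k=lambda x,y:(270+x/6-.4,150+y/6-.4)
print('scene hole',atz(sc,k(264,336),48), 'tip exp',proj(sc,(464.85,-78.9,85)),'obs',k(263,278))
chain((464.0,-79.8,168),yawR(155.3))
E
```

```text
hole [463.92529559 -80.10558516  48.        ] tip [464.9356593  -77.71668079  85.        ]
side tip exp [275.15551832 224.88638989] obs (275.8, 223.6)
scene hole [460.60104372 -79.1844992   48.        ] tip exp [313.24401932 196.11183569] obs (313.43333333333334, 195.93333333333334)
[0.01, 0.005, 0.33] [-0.004, 0.004, 0.002] rows>= 1.0
```

Emit:
{"fn": "apply_moves", "kwargs": {"increments": [[[0.015,0.008,0.15,-0.004,0.004,0.002,-1],[0.015,0.008,0.29,-0.004,0.004,0.002,-1],[0.015,0.008,0.29,-0.004,0.004,0.002,-1],[0.015,0.008,0.29,-0.004,0.004,0.002,-1],[0.015,0.008,0.29,-0.004,0.004,0.002,-1]]]}}

```text
clock: 9.25
position: [464.0, -80.5, 172.7]
ee_rot: [-0.539, 0.842, -0.0, 0.001]
contact_force: [-0.3, -0.3, 0.3]
gripper_width: 12.1
```

```bash
python3 - <<'E'
from h import *
s,p,r=cur();print(s['clock'],p,s['contact_force'],s['gripper_width'],s['joint_vel'].round(3))
w=shot('wrist','w7.png');sc=shot('scene','c7.png')
import pickle;pickle.dump((w,sc),open('w7.pkl','wb'))
b=cv2.imread('pics/c7.png');cv2.imwrite('pics/c7z.png',cv2.resize(b[150:250,270:370],None,fx=6,fy=6,interpolation=2)) 
b=cv2.imread('pics/w7.png');cv2.imwrite('pics/w7z.png',cv2.resize(b[160:320,220:340],None,fx=4,fy=4,interpolation=2)) 
print(proj(w,(463.9,-80.1,48)),proj(w,p-[0,0,116]),proj(w,p-[0,0,73]))
E
```

```text
9.25 [463.95841464 -80.54895714 172.71403404] [-0.26832487 -0.26830025  0.31665485] 12.077378931997721 [-0.001 -0.004  0.001 -0.001  0.002 -0.001]
[280.04409435 232.69881696] [279.65693292 237.33759439] [279.37018416 270.30238019]
```

View pics/w7z.png

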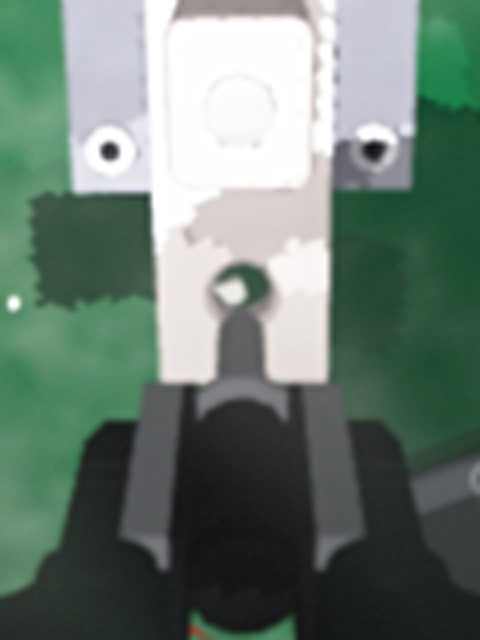

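View pics/c7z.png

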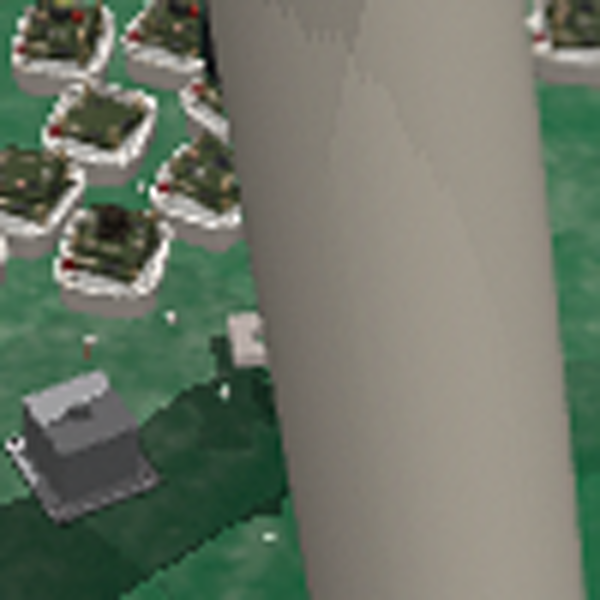

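Emit:
{"fn": "apply_moves", "kwargs": {"increments": [[[0.004,0,0.06,0,0,0,-1],[0.004,0,0.12,0,0,0,-1],[0.004,0,0.17,0,0,0,-1],[0.004,0,0.17,0,0,0,-1]]]}}

```text
clock: 9.75
position: [462.7, -81.1, 154.0]
ee_rot: [-0.539, 0.842, 0.0, -0.001]
contact_force: [-0.2, -0.4, -0.0]
gripper_width: 12.0
```

```bash
python3 - <<'E'
from h import *
s,p,r=cur();print(s['clock'],p,s['contact_force'],s['wrist_torque'],s['gripper_width'])
w=shot('wrist','w8.png')
b=cv2.imread('pics/w8.png');cv2.imwrite('pics/w8z.png',cv2.resize(b[160:320,220:340],None,fx=4,fy=4,interpolation=2)) 
print(proj(w,(463.9,-80.1,48)),proj(w,p-[0,0,116]),proj(w,p-[0,0,73]))
E
```

```text
9.75 [462.69932812 -81.13110423 153.98017168] [-0.16570737 -0.36977437 -0.00517275] [0.02126067 0.004953   0.02750005] 11.986718506461914
[278.01977586 246.08815888] [279.06702296 237.63330933] [278.89248647 270.53205258]
```

View pics/w8z.png

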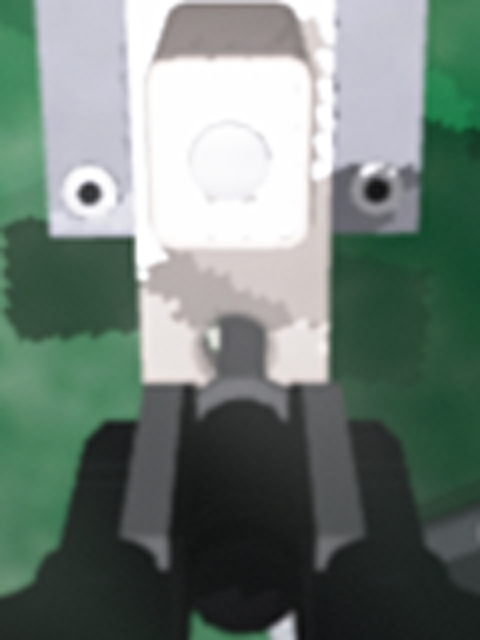

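```bash
python3 - <<'E'
from h import *
s,p,r=cur();print(s['clock'],p,s['contact_force'])
chain((464,-80.1,138),yawR(155.3))
E
```

```text
9.8 [462.97572707 -81.092326   154.4006817 ] [ 0.42039959 -0.17675667 -0.42271424]
[-0.013, -0.005, 0.164] [0.002, -0.002, -0.002] rows>= 1.0
```

Emit:
{"fn": "apply_moves", "kwargs": {"increments": [[[-0.008,-0.009,0.0,0,0,0,-1],[-0.008,-0.009,0.05,0,0,0,-1],[-0.008,-0.009,0.1,0,0,0,-1],[-0.008,-0.009,0.15,0,0,0,-1],[-0.008,-0.009,0.15,0,0,0,-1],[-0.008,-0.009,0.15,0,0,0,-1]]]}}

```text
clock: 10.4
position: [464.4, -80.7, 139.8]
ee_rot: [-0.539, 0.842, 0.0, -0.0]
contact_force: [0.2, -0.7, -0.3]
gripper_width: 12.1
```

```bash
python3 - <<'E'
from h import *
s,p,r=cur();print(s['clock'],p,s['contact_force'],s['wrist_torque'],s['gripper_width'])
w=shot('wrist','w9.png')
b=cv2.imread('pics/w9.png');cv2.imwrite('pics/w9z.png',cv2.resize(b[160:320,220:340],None,fx=4,fy=4,interpolation=2)) 
chain((464,-80.1,128),yawR(155.3))
E
```

```text
10.4 [464.37362302 -80.7183986  139.78817035] [ 0.15187732 -0.70011508 -0.25573883] [ 0.04197978 -0.03731113 -0.01863142] 12.139016006747662
[-0.003, 0.007, 0.12] [0.0, -0.0, -0.002] rows>= 1.0
```

View pics/w9z.png

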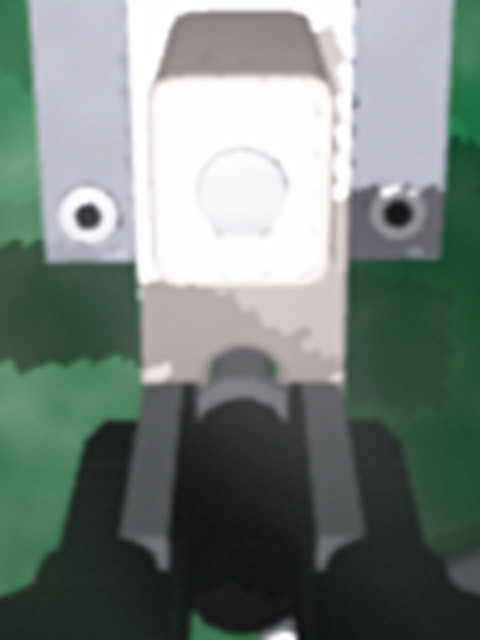

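Centred and in the hole, with no force. Continue down until it seats.

Emit:
{"fn": "apply_moves", "kwargs": {"increments": [[[-0.002,0.002,0.05,0,0,0,-1],[-0.002,0.002,0.1,0,0,0,-1],[-0.002,0.002,0.11,0,0,0,-1],[-0.002,0.002,0.11,0,0,0,-1]]]}}

```text
clock: 10.85
position: [464.1, -80.4, 128.6]
ee_rot: [-0.539, 0.842, 0.0, -0.0]
contact_force: [0.1, 0.2, -1.0]
gripper_width: 12.1
```

```bash
python3 - <<'E'
from h import *
s,p,r=cur();print(s['clock'],p,s['contact_force'],s['wrist_torque'],s['gripper_width'])
w=shot('wrist','w10.png')
b=cv2.imread('pics/w10.png');cv2.imwrite('pics/w10z.png',cv2.resize(b[160:320,220:340],None,fx=4,fy=4,interpolation=2)) 
E
```

```text
10.85 [464.14345249 -80.43798736 128.63395053] [ 0.10674891  0.22341947 -0.96771402] [0.01253872 0.00373104 0.0385551 ] 12.09243716965875
```

View pics/w10z.png

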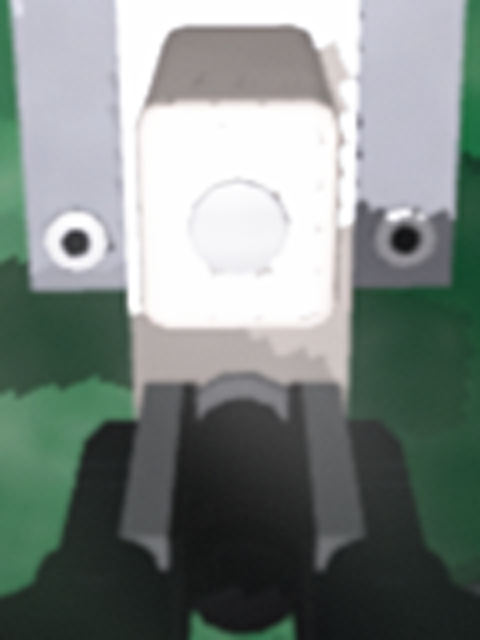

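Emit:
{"fn": "apply_moves", "kwargs": {"increments": [[[0,0,0.01,0,0,0,-1],[0,0,0.015,0,0,0,-1],[0,0,0.015,0,0,0,-1]]]}}

```text
clock: 11.2
position: [464.4, -80.4, 127.6]
ee_rot: [-0.539, 0.842, -0.0, 0.0]
contact_force: [-0.6, 0.7, 0.3]
gripper_width: 12.5
```

Now release (open only partly, so the fingers stay clear).

Emit:
{"fn": "apply_moves", "kwargs": {"increments": [[[0,0,0,0,0,0,-0.3],[0,0,0,0,0,0,0],[0,0,0,0,0,0,0],[0,0,0,0,0,0,0],[0,0,0,0,0,0,0],[0,0,0,0,0,0,0],[0,0,0,0,0,0,0]]]}}

```text
clock: 11.9
position: [464.3, -80.4, 127.5]
ee_rot: [-0.539, 0.842, -0.0, -0.0]
contact_force: [-0.1, -0.6, -0.3]
gripper_width: 42.8
```

Emit:
{"fn": "apply_moves", "kwargs": {"increments": [[[0,0,-0.3,0,0,0,0],[0,0,-0.6,0,0,0,0],[0,0,-0.8,0,0,0,0],[0,0,-0.8,0,0,0,0],[0,0,-0.8,0,0,0,0]]]}}

```text
clock: 12.4
position: [464.1, -80.4, 207.5]
ee_rot: [-0.539, 0.842, 0.0, 0.0]
contact_force: [0.9, 0.2, 0.1]
gripper_width: 42.8
```

```bash
python3 - <<'E'
from h import *
s,p,r=cur();print(s['clock'],p,s['contact_force'],s['gripper_width'])
w=shot('wrist','w11.png');si=shot('side','s11.png')
import pickle;pickle.dump((w,si),open('w11.pkl','wb'))
b=cv2.imread('pics/w11.png');cv2.imwrite('pics/w11z.png',cv2.resize(b[120:280,210:350],None,fx=4,fy=4,interpolation=2)) 
b=cv2.imread('pics/s11.png');cv2.imwrite('pics/s11z.png',cv2.resize(b[170:290,220:320],None,fx=5,fy=5,interpolation=2)) 
E
```

```text
12.4 [464.06607198 -80.3811106  207.51216995] [0.91045292 0.21275992 0.06445978] 42.7763565611114
```

View pics/w11z.png

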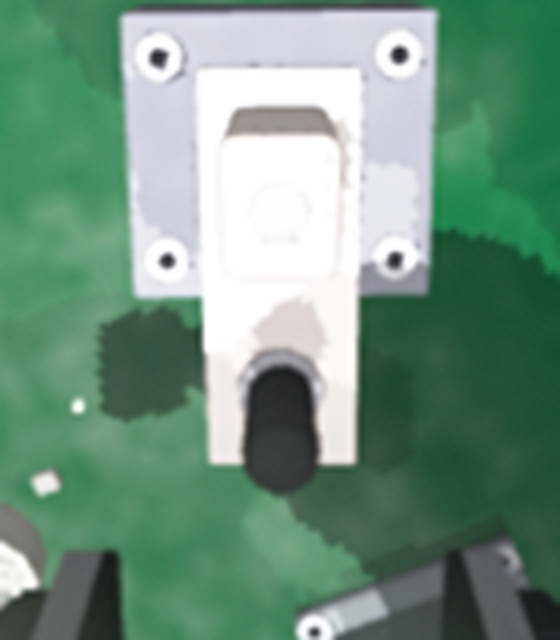

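View pics/s11z.png

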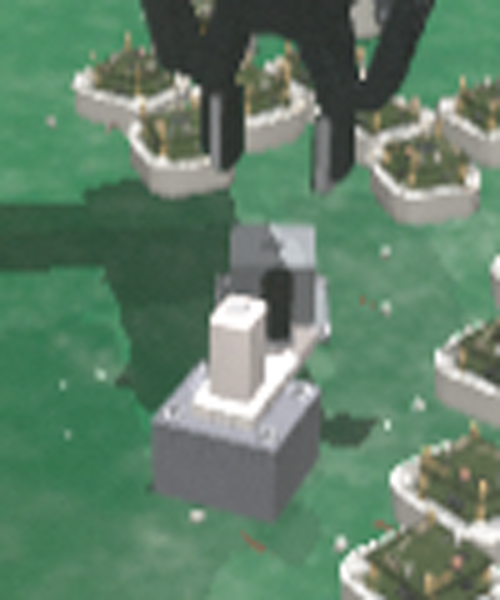

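```bash
python3 - <<'E'
from h import *
import pickle;w,si=pickle.load(open('w11.pkl','rb'))
f=lambda x,y,z:atz(w,(210+x/4-.37,120+y/4-.37),z)
pc=[f(*k,90) for k in[(221,137),(338,135),(341,279),(217,276)]];print(np.round(pc,1),np.mean(pc,0))
print('circle',f(279,211,90))
L=f(209,464,48)-f(196,68,48);Rr=f(356,464,48)-f(361,68,48);print([np.rad2deg(np.arctan2(v[1],v[0])) for v in(L,Rr)])
print('pin head',f(283,380,51))
t=np.mean(pc,0)
chain((445.0,-120.6,207.5),yawR(155.3))
E
```

```text
[[ 448.7 -135.    90. ]
 [ 432.1 -127.6   90. ]
 [ 441.1 -106.3   90. ]
 [ 459.  -115.2   90. ]] [ 445.24370214 -121.01996419   90.        ]
circle [ 445.4744922  -120.61478229   90.        ]
[np.float64(65.77855731915554), np.float64(65.67240252008172)]
pin head [462.846572   -81.52286126  51.        ]
[0.442, 0.001, -0.01] [0.004, -0.002, -0.002] rows>= 1.0
```

Emit:
{"fn": "apply_moves", "kwargs": {"increments": [[[0.444,-0.002,0,0.004,-0.002,-0.008,0],[0.444,-0.002,0,0.004,-0.002,-0.008,0],[0.444,-0.002,0.3,0.004,-0.002,-0.008,0],[0.444,-0.002,0.45,0.004,-0.002,-0.008,0],[0.444,-0.002,0.45,0.004,-0.002,-0.008,0],[0.444,-0.002,0.45,0.004,-0.002,-0.008,0]]]}}

```text
clock: 13.1
position: [446.0, -120.8, 162.1]
ee_rot: [-0.541, 0.841, -0.0, 0.0]
contact_force: [0.3, -0.6, -0.1]
gripper_width: 42.4
```

```bash
python3 - <<'E'
from h import *
s,p,r=cur();print(s['clock'],p,s['contact_force'],s['gripper_width'])
w=shot('wrist','w12.png')
chain((445.2,-120.8,126),yawR(155.5))
E
```

```text
13.1 [ 445.98069966 -120.75482702  162.08133941] [ 0.32837758 -0.56397847 -0.09151938] 42.39149065080156
[0.006, 0.011, 0.367] [-0.005, 0.002, 0.0] rows>= 1.0
```

View pics/w12.png

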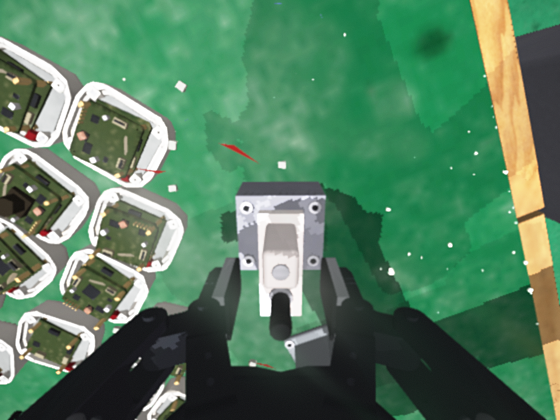

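Well centred on the post between the fingers; descend and close.

Emit:
{"fn": "apply_moves", "kwargs": {"increments": [[[0.004,0.006,0.2,-0.004,0.002,0,0],[0.004,0.006,0.37,-0.004,0.002,0,0],[0.004,0.006,0.37,-0.004,0.002,0,0],[0.004,0.006,0.37,-0.004,0.002,0,0]]]}}

```text
clock: 13.55
position: [445.9, -120.9, 126.3]
ee_rot: [-0.541, 0.841, -0.0, 0.0]
contact_force: [0.1, 0.8, 1.8]
gripper_width: 42.6
```

Emit:
{"fn": "apply_moves", "kwargs": {"increments": [[[0,0,0,0,0,0,-0.4],[0,0,0,0,0,0,-0.5],[0,0,0,0,0,0,-0.7],[0,0,0,0,0,0,-1],[0,0,0,0,0,0,-1],[0,0,0,0,0,0,-1],[0,0,0,0,0,0,-1]]]}}

```text
clock: 14.25
position: [446.0, -120.9, 126.6]
ee_rot: [-0.541, 0.841, -0.001, 0.001]
contact_force: [-0.8, 0.5, 6.0]
gripper_width: 19.5
```

```bash
python3 - <<'E'
from h import *
s,p,r=cur();print(s['clock'],p,s['contact_force'],s['wrist_torque'],s['gripper_width'])
w=shot('wrist','w13.png')
E
```

```text
14.25 [ 445.96675101 -120.91661603  126.57708601] [-0.75729195  0.52051005  6.03763251] [ 0.31600334  0.28124985 -0.02756439] 19.464067774417476
```

View pics/w13.png

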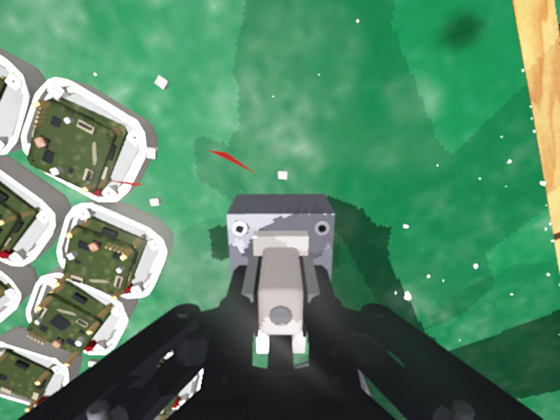

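Gripped at 19.5 mm. Draw it straight up.

Emit:
{"fn": "apply_moves", "kwargs": {"increments": [[[0,0,-0.1,0,0,0,-1],[0,0,-0.2,0,0,0,-1],[0,0,-0.35,0,0,0,-1],[0,0,-0.5,0,0,0,-1],[0,0,-0.65,0,0,0,-1],[0,0,-0.8,0,0,0,-1],[0,0,-0.8,0,0,0,-1],[0,0,-0.8,0,0,0,-1]]]}}

```text
clock: 15.1
position: [445.0, -120.9, 205.7]
ee_rot: [-0.541, 0.841, 0.0, 0.0]
contact_force: [0.2, -0.4, -2.3]
gripper_width: 19.3
```

```bash
python3 - <<'E'
from h import *
s,p,r=cur();print(s['clock'],p,s['contact_force'],s['wrist_torque'],s['gripper_width'],s['joints'].round(3))
w=shot('wrist','w14.png');si=shot('side','s14.png')
b=cv2.imread('pics/s14.png');cv2.imwrite('pics/s14z.png',cv2.resize(b[150:290,200:340],None,fx=4,fy=4,interpolation=2)) 
E
```

```text
15.1 [ 444.97134777 -120.86112553  205.65122889] [ 0.24912394 -0.36829229 -2.32887861] [-0.01012952  0.06526665 -0.00822347] 19.316672051756463 [ 0.088  0.212 -0.52  -0.001 -0.838 -0.517]
```

View pics/s14z.png

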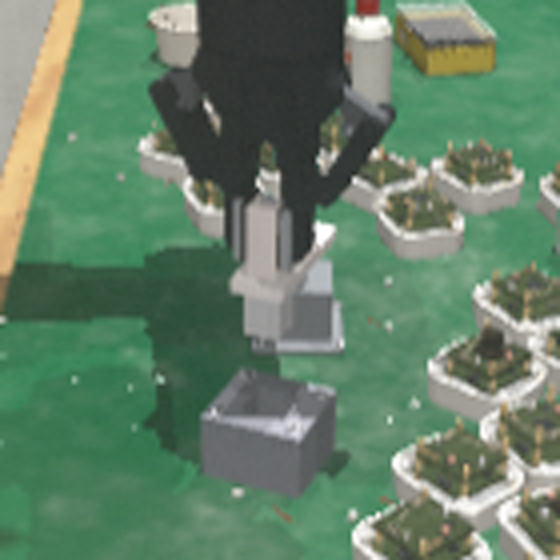

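View pics/w14.png

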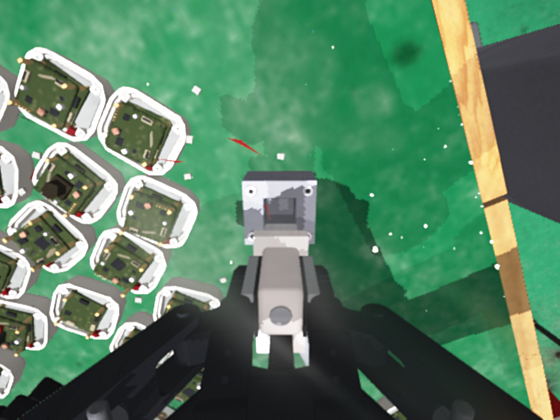

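Emit:
{"fn": "apply_moves", "kwargs": {"increments": [[[0,0,-0.2,0,0,0,-1],[-0.05,-0.1,-0.4,0,0,0,-1],[-0.15,-0.25,-0.6,0,0,0,-1],[-0.25,-0.45,-0.8,0,0,0,-1],[-0.35,-0.6,-0.95,0,0,0,-1],[-0.39,-0.7,-1.0,0,0,0,-1],[-0.39,-0.7,-1.0,0,0,0,-1],[-0.39,-0.7,-1.0,0,0,0,-1]]]}}

```text
clock: 16.0
position: [524.3, -114.4, 303.9]
ee_rot: [-0.541, 0.841, 0.001, -0.001]
contact_force: [-1.0, -0.3, -1.5]
gripper_width: 19.5
```

Emit:
{"fn": "apply_moves", "kwargs": {"increments": [[[0,0,-0.05,-0.09,0.05,0,-1],[0,0,-0.1,-0.18,0.1,0,-1],[0,0,-0.15,-0.27,0.15,0,-1],[0,0,-0.2,-0.36,0.2,0,-1],[0,0,-0.25,-0.45,0.25,0,-1],[0,0,-0.3,-0.54,0.3,0,-1],[0,0,-0.3,-0.63,0.35,0,-1],[0,0,-0.3,-0.7,0.39,0,-1],[0,0,-0.3,-0.7,0.39,0,-1],[0,0,-0.3,-0.7,0.39,0,-1]]]}}

```text
clock: 17.0
position: [524.7, -114.5, 334.7]
ee_rot: [-0.53, 0.824, 0.094, -0.176]
contact_force: [0.7, 0.1, -1.1]
gripper_width: 19.5
```

```bash
python3 - <<'E'
from h import *
s,p,r=cur();print(s['clock'],p,s['contact_force'],s['wrist_torque'],s['gripper_width'],s['joints'].round(3)); print(r.apply([0,0,1]),np.arccos(-r.apply([0,0,1])[2]))
w=shot('wrist','w15.png');si=shot('side','s15.png')
b=cv2.imread('pics/s15.png');cv2.imwrite('pics/s15z.png',cv2.resize(b[60:260,180:380],None,fx=3,fy=3,interpolation=2)) 
E
```

```text
17.0 [ 524.67591183 -114.49848089  334.74113177] [ 0.74036984  0.0823919  -1.1194641 ] [ 0.08076157 -0.92668732  0.00802973] 19.495556811925994 [ 0.086  0.371  0.021 -0.003 -1.622 -0.514]
[-0.38953363 -0.03113262 -0.92048591] 0.401474205989182
```

View pics/s15z.png

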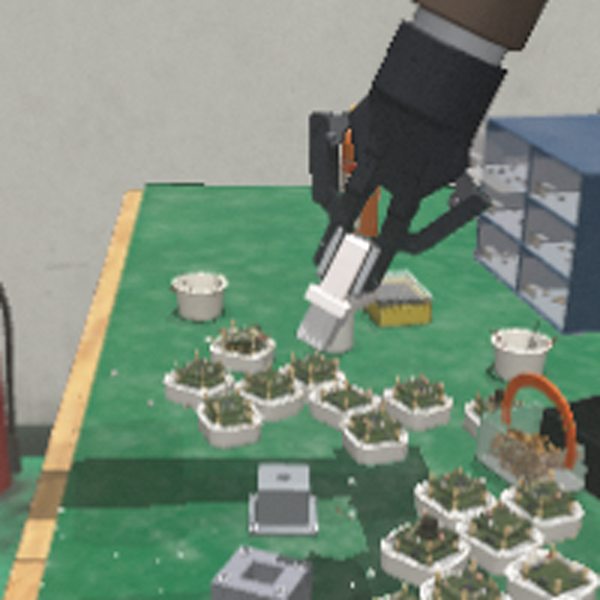

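View pics/w15.png

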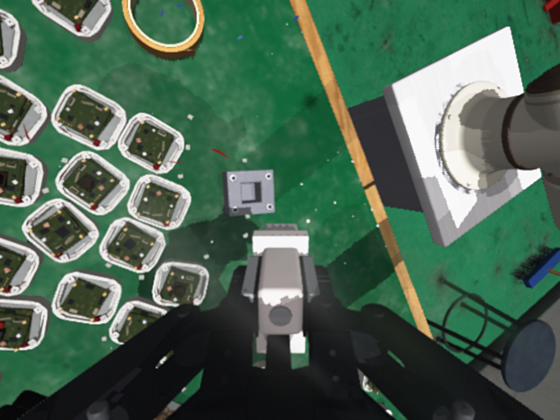

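Emit:
{"fn": "apply_moves", "kwargs": {"increments": [[[0,0,0,-0.09,0.05,0,-1],[0,0,0,-0.18,0.1,0,-1],[0,0,0,-0.27,0.15,0,-1],[0,0,0,-0.36,0.2,0,-1],[0,0,0,-0.45,0.25,0,-1],[0,0,0,-0.54,0.3,0,-1],[0,0,0,-0.63,0.35,0,-1],[0,0,0,-0.67,0.375,0,-1],[0,0,0,-0.67,0.375,0,-1],[0,0,0,-0.67,0.375,0,-1]]]}}

```text
clock: 18.1
position: [525.1, -114.5, 335.7]
ee_rot: [-0.5, 0.777, 0.18, -0.337]
contact_force: [-0.2, 0.3, -1.5]
gripper_width: 19.3
```

Emit:
{"fn": "apply_moves", "kwargs": {"increments": [[[0,0,0,0,0,0,-1],[0,0,0,0,0,0,-1],[0,0,0,0,0,0,-1],[0,0,0,0,0,0,-1],[0,0,0,0,0,0,-1]]]}}

```text
clock: 18.6
position: [525.1, -114.5, 335.6]
ee_rot: [-0.5, 0.777, 0.18, -0.337]
contact_force: [-0.3, 0.8, -1.0]
gripper_width: 19.3
```

```bash
python3 - <<'E'
from h import *
s,p,r=cur();print(s['clock'],p,s['contact_force'],s['gripper_width'],s['joints'].round(3),s['joint_vel'].round(3)); print(r.apply([0,0,1]),np.arccos(-r.apply([0,0,1])[2]))
# predicted bracket pts: bracket origin at TCP+116 z ; ear dir = -x_tool
B=p+r.apply([0,0,116]);H=p+r.apply([-45,0,78]);print('shank',B,'pinseat',H)
w=shot('wrist','w16.png');si=shot('side','s16.png');sc=shot('scene','c16.png')
b=cv2.imread('pics/s16.png');cv2.imwrite('pics/s16z.png',cv2.resize(b[60:260,180:380],None,fx=3,fy=3,interpolation=2)) 
for n,q in(('side',si),('scene',sc)): print(n,'pin top',proj(q,p+r.apply([-45,0,78-37])),'seat',proj(q,H),'shank',proj(q,B),[(a['at'],a['conf']) for a in arm.mark_of('pin_seat',q)[:1]])
E
```

```text
18.6 [ 525.12263766 -114.52913615  335.5737729 ] [-0.30849834  0.83316003 -1.04993793] 19.257562311804808 [ 0.086  0.52   0.142 -0.003 -1.977 -0.514] [-0.001  0.002 -0.     0.001 -0.001  0.   ]
[-0.70399721 -0.05735407 -0.70788307] 0.7842997181066722
shank [ 443.45896177 -121.18220863  253.45933648] pinseat [482.49713808 -78.58017791 264.86493903]
side pin top [297.66799873 138.96256599] seat [284.98286318 151.03844842] shank [266.80165593 163.24835832] []
scene pin top [306.86345513 132.36482971] seat [312.15442658 144.97730551] shank [332.88150798 151.39210915] []
```

View pics/s16z.png

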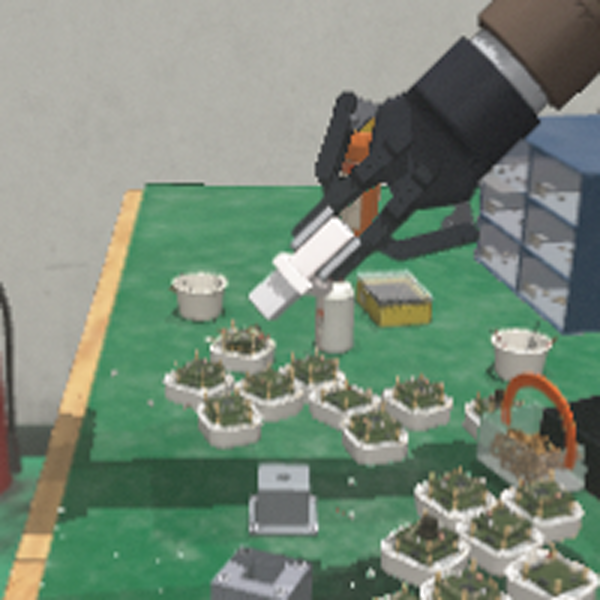

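View pics/c16.png

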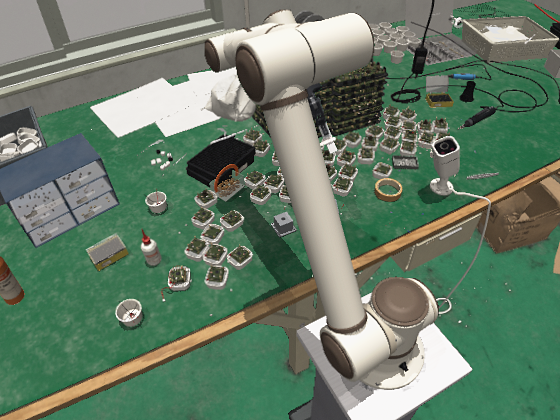

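View pics/w16.png

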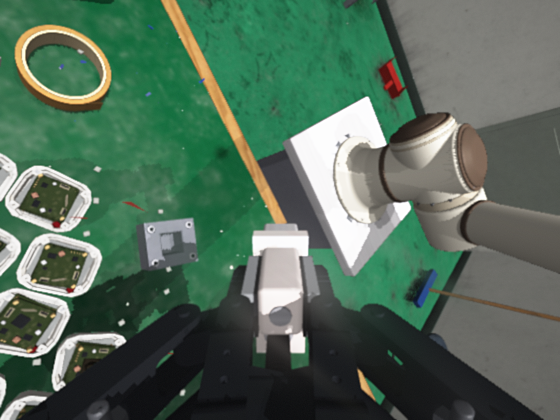

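```bash
python3 - <<'E'
from h import *
s,p,r=cur()
w=arm.get_image('wrist')
for k in [(-45,0,78),(-45,0,41),(-62,15,78),(-62,-15,78),(-12,0,36),(-45,0,114)]: print(k,proj(w,p+r.apply(k)))
ims=[cv2.resize(cv2.imread(f'pics/w{i}.png')[300:380,220:340],None,fx=3.2,fy=3.2,interpolation=2) for i in(13,14,15,16)]
cv2.imwrite('pics/cmp.png',np.vstack([np.hstack(ims[:2]),np.hstack(ims[2:])]))
E
```

```text
(-45, 0, 78) [279.71264306 331.3570336 ]
(-45, 0, 41) [279.57168908 384.8196559 ]
(-62, 15, 78) [303.73971267 353.33684861]
(-62, -15, 78) [255.73001229 353.32317297]
(-12, 0, 36) [279.47584769 338.44201547]
(-45, 0, 114) [279.80637409 295.81573011]
```

View pics/cmp.png

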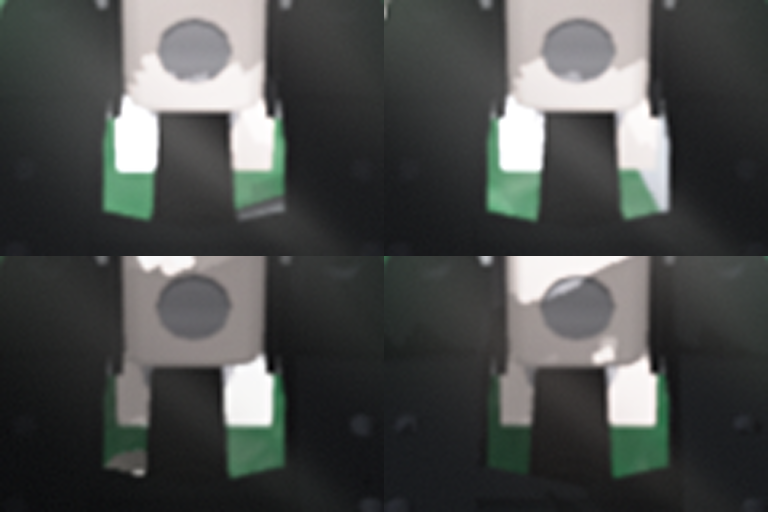

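```bash
python3 - <<'E'
from bench import arm
print(arm.job_done()); s=arm.read_state(); print(s['clock'],s['gripper_width'],s['position'])
E
```

```text
the job is handed in; nothing more can be done
None
the job is handed in; nothing more can be done
```

I put the pin down through the bracket's ear and let go of it. I then gripped the bracket by its post, drew it straight up out of the fixture, and handed the job in while holding it up, leaning.

**Last checks before hand-in (18.6 s on the clock, just before the final pictures):**
- **Pose:** the lean is 0.784 rad (about 45°). From the arm pose, the shank end is about 253 mm above the bench and the pin's head about 265 mm.
- **Grip and motion:** the grip is steady at 19.3 mm on the 20 mm post. Joint speeds are near zero and the outside force is only about the load's weight.
- **Pin:** the wrist picture shows its black grip still standing in the ear, shifted 1–2 mm at most since the lift. That is within its play in the hole.
- **Bystanders:** I made no contact with the camera housing, bottle or tape roll, and the bottle and tape roll look undisturbed in the last pictures. I did not re-measure any of their positions.

**What did not fully check out:**
- At the end, the gripper and arm hid the pin from the side and scene cameras, and the detector found no pin head in either picture. The claim that the pin is still in rests on the wrist picture alone.
- Before the insertion, a rough scene-camera reading put the hole about 3 mm away from the wrist-camera value. I used the wrist value, and the pin went in without measurable resistance.
- The hand-in gave no verdict.

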